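Roll the dowel to its marking-out station

TASK

The dowel is to be marked out at the blue station: with the fingertips on top of the pale wooden dowel, roll it along the dark green mat until it lies centred over the blue line, square between the two blue discs (not the grey ones), and leave it resting there. Push it only on its top: do not grip it, lift it or shove it from the side, and leave the jar, the metal slug and the screwdriver where they are.

Things in the scene. Friction and masses are not known exactly. Their poses are not given: they have to be found in the camera images.
- dowel_center (a point): Centre of the pale wooden dowel, 50 mm in diameter, 120 mm long, about 170 g, lying on the mat; its top is 25 mm higher. Its x axis is its length, nearly along the mat's x; y and z turn as it rolls (z up at the start, where its red line is). It rolls along the mat's y. A fingertip on top goes twice as far as the dowel: use several strokes. It stays put if the finger stops before lifting.
- mat: Flat dark green mat fixed to the bench, 260 mm (its x) by 560 mm (its y), 4 mm thick; origin at the centre of its underside, on the bench top. The dowel's lane is its y axis.
- station_blue: Pair of blue discs on the mat, joined by a painted blue line, 32 mm in diameter, 5 mm high, at x = -95 and +95 mm from this origin, which lies midway between them on the mat's top face. x axis from disc to disc, y along the lane. The dowel is to end with its centre above this origin, its length along this x. It lies 75 to 145 mm from the dowel's start, either way.
- station_grey: The same discs and line in grey, on the other side of the dowel's start; not the target. Same origin and axes.
- jar: Amber jar with black lid, 52 mm in diameter, 70 mm high, standing on the mat near one end of the lane; origin at the centre of its underside. Leave alone.
- offcut: Upright metal slug, 40 mm in diameter, 55 mm high, standing on the mat near the other end of the lane; origin at the centre of its underside. Leave alone.
- screwdriver: Screwdriver with a blue handle, 190 mm long, lying on the bench beyond one end of the mat. Leave alone.
Things that resemble listed ones, but are neither listed nor needed, are in the scene too. Of the things shaped like the station_blue, the blue one is meant. Of the things shaped like the part that bears dowel_center, the wooden one is meant.

How it is judged (in metres and radians):
On the way, in this order (a step that is already met when the one before it is completed fails the run):
1. the dowel has rolled a quarter turn (its red line is down at the side) (angle between the z axis of dowel_center and the z axis of mat, either way round above 1.2 rad), for 0.05 s.
2. the dowel has rolled on towards half a turn (angle between the z axis of dowel_center and the z axis of mat, either way round below 0.7 rad), for 0.05 s.
At the end, for the whole second after the job is handed in: The dowel lies at rest on the mat with its centre within 10 mm (along the lane) and 30 mm (across it) of the midpoint between the blue discs, its length within 0.15 rad of the line from disc to disc, having got there by rolling (y of dowel_center in the frame of station_blue between -0.01 and 0.01 m and x of dowel_center in the frame of station_blue between -0.03 and 0.03 m and z of dowel_center in the frame of station_blue between 0.022 and 0.028 m and angle between the x axis of dowel_center and the x axis of station_blue, either way round below 0.15 rad and linear speed of dowel below 0.01 m/s and angular speed of dowel below 0.4 rad/s); the robot touches nothing.
It fails at once if the dowel is lifted off the mat (height (world z) of dowel_center above 0.037 m).
It fails at once if the fingers reach down beside the dowel and grip it or shove it from the side, instead of pushing on its top (contact force between the fingers and dowel above 0.3 N and height (world z) of the grasp point below 0.057 m).
It fails at once if the jar is moved by more than 15 mm or tipped (distance of jar from where it was at the start of the episode above 0.015 m or angle between jar's own z axis and vertical above 0.3 rad).
It fails at once if the metal slug is moved by more than 15 mm or tipped (distance of offcut from where it was at the start of the episode above 0.015 m or angle between offcut's own z axis and vertical above 0.3 rad).
It fails at once if the screwdriver is moved by more than 20 mm (distance of screwdriver from where it was at the start of the episode above 0.02 m).
It also fails if it takes over 64 s, if anything falls off the work surface, if the arm or the gripper's body presses on something with over 40 N, if the wrist force passes 120 N, or if a joint passes its speed limit or range.

ROBOT

A 6-joint arm with a two-finger parallel gripper is mounted at the origin on the work surface. World frame = base frame: x ahead of the robot, y to its left, z up, the work surface at z = 0. Lengths are in mm, angles in rad, forces in N, time in s.
With the tool pointing down it reaches from about 275 to 1000 mm from the base axis. Payload 8.4 kg.
Tool frame: the origin (TCP) lies at the very end of the fingers, on their centre line; the grasp point (between the pads) lies 19 mm behind it (r.tcp_to_grasp is the distance from the TCP to the grasp point, in mm); z points along the fingers, y is the line along which they close (so a half turn about z gives the same grasp; the last joint's range is limited). The gripper opens to 85 mm and grips with 20 to 120 N. Pads are 22 mm wide; open, the fingers measure 114 mm over their backs; the gripper's body (76 mm by 85 mm) begins 54 mm behind the grasp point. The pads swing forward as they close: fully open they stand 13 mm farther back than shut.
Start: joints at [-1.265, 0.353, 1.633, -0, 1.155, -0.002], TCP at [189.35, -595.629, 231.281] pointing down, gripper open.
Joint ranges: [-2.63, 2.63], [-0.92, 2.1], [0.06, 2.66], [-1.3, 4.44], [0, 2.69], [-3.02, 3.02]. Speed limits (rad/s): [2.22, 2.22, 2.79, 3.14, 3.14, 3.14].

INTERFACE

Orientations are given as [roll, pitch, yaw] about the fixed x, y, z axes, in that order (R = Rz(yaw) Ry(pitch) Rx(roll)).
In Python, from rig import r gives the robot as it stands. The module is installed in compiled form; this text tells all that it offers.
- The arm moves only by the tool play_rows, never from a script. Its argument "rows" is a list of rows, each an object with "dp": the shift along the tool's x, y, z in units of 40 mm (1.0 is 40 mm), a list of three; "turn": the turn, a rotation vector about the tool's x, y, z in units of 6 degrees (1.0 is 6 degrees), a list of three; "fingers": the closure, from 0 (fully open) to 1 (shut). In form: [{"dp": [tx, ty, tz], "turn": [wx, wy, wz], "fingers": fingers}, ...]. A call has 1 to 5 rows; each row shifts and turns the commanded pose from where the row before left it, along the tool's axes as they then stand; what a row does not reach is not made up. A row lasts 1/12 s, in which the tool goes at most 41.7 mm and 7.16 degrees, less where a joint would pass 70% of its speed; a pose out of reach is approached as far as the arm can. A call is refused whole if a number of a shift passes 1 or a number of a turn 1, either way. A call with a gripper value outside its range is refused whole. The fingers move at their own pace and stop on an object; "force" is the grip in N (left out, the last holds). Time passes only in rows, so rows that do not move let the fingers close. It gives the time, the measured TCP pose, the force, the opening and the grip force at its end, in the units of the state.
- r.sense(): the state, without advancing time (a new reading comes with each control period).
- r.grab_frame(name): name is "scene" or "top"; returns a dict with "pixels" (384x512x3 uint8, red, green, blue), "fx", "fy", "cx", "cy" (pixels), "dist" ([k1, k2, p1, p2, k3] as OpenCV has them; the pictures are not rectified), "pose" (4x4, takes a point from camera to world coordinates). Camera axes: x right, y down, z forward; pixel columns grow to the right and rows downward; lengths in mm; the calibration is good to about 2 mm. A picture is of the moment at which its call begins. There is no depth.
- r.sign_off(): hands the job in; it is judged then, once.
The state is a dict: "clock": time; "qpos": joint angles; "qvel": joint speeds; "joint_efforts": joint torques, N m; "eef_pos": TCP position; "tcp_rot": TCP orientation; "contact_force": force on the tool from outside, world axes, zero at the start; "wrist_torque": the same for the moment, N m; "opening": opening from 0.0 (shut) to 1.0 (fully open); "grasp_force": force on a finger pad.
Only numpy, scipy, OpenCV 4.12 (cv2) and the standard library are available. Lean on these libraries where they do the work, as an engineer would, in place of code of your own. Each camera call takes 0.05 s, during which the arm holds its last target. There are 200 camera calls.

## Working session

There is one attempt and no reset: what is moved stays moved. The work goes in short steps, Python scripts to look and compute and a tool call to move; the robot and the scene stay as the last step left them, time stands still between calls to the robot, and variables do not carry over. Pictures are saved under pics/ and viewed, at most 10 in all, crops included, and the job is handed in when it is done.

Besides the shell and the picture viewer there is one more tool, called after ">>>" in YAML: its name, and indented under it one key for each argument. play_rows: Moves the arm, as the interface text tells. Its arguments: {"type":"object","properties":{"rows":{"type":"array"},"force":{"type":"number"}},"required":["rows"]}

```bash
mkdir -p pics; cat > h.py <<'E'
import cv2, numpy as np
from rig import r
def shot(n,f): 
    d=r.grab_frame(n); cv2.imwrite(f,d["pixels"][:,:,::-1]); np.save(f[:-4]+'.npy',d,allow_pickle=True); return d
def w(d,u,v,z):
    K=np.array([[d["fx"],0,d["cx"]],[0,d["fy"],d["cy"]],[0,0,1.]])
    p=cv2.undistortPoints(np.array([[[u,v]]],float),K,np.array(d["dist"],float))[0,0]
    P=np.array(d["pose"]); a=P[:3,:3]@np.array([*p,1]); c=P[:3,3]
    return c+a*(z-c[2])/a[2]
E
python3 - <<'E'
from h import *
a=shot("top","pics/t0.png");b=shot("scene","pics/s0.png")
print(np.round(a["pose"],2),a["fx"]);print(r.sense())
E
```

```text
[[-0.0000e+00 -9.9000e-01  1.1000e-01  4.6236e+02]
 [-1.0000e+00  0.0000e+00 -1.0000e-02  1.4445e+02]
 [ 1.0000e-02 -1.1000e-01 -9.9000e-01  9.8073e+02]
 [ 0.0000e+00  0.0000e+00  0.0000e+00  1.0000e+00]] 372.27484269872355
{'clock': 0.1, 'qpos': array([-1.26540117e+00,  3.53579080e-01,  1.63404512e+00,  1.95798106e-05,
        1.15521031e+00, -2.39879409e-03]), 'qvel': array([-0.00018041, -0.00328252, -0.00228971, -0.00042053,  0.00064632,
       -0.00063699]), 'joint_efforts': array([-1.35770995e-03, -6.06355476e+01, -3.42817676e+01, -1.29543459e-04,
        3.82383951e-03,  8.27304859e-06]), 'eef_pos': array([ 189.22774023, -595.22284503,  230.64290516]), 'tcp_rot': array([-3.14035084e+00, -2.08822448e-05,  3.07786024e-01]), 'contact_force': array([-0.30155349,  0.20390553,  0.53168146]), 'wrist_torque': array([ 0.0153691 , -0.05349711,  0.00180493]), 'grasp_force': 0.0, 'opening': 0.9994884206708746}
```

View pics/t0.png

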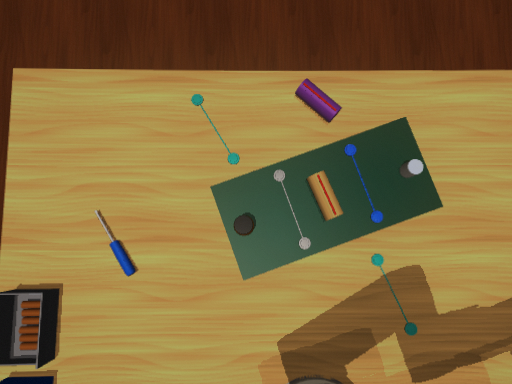

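View pics/s0.png

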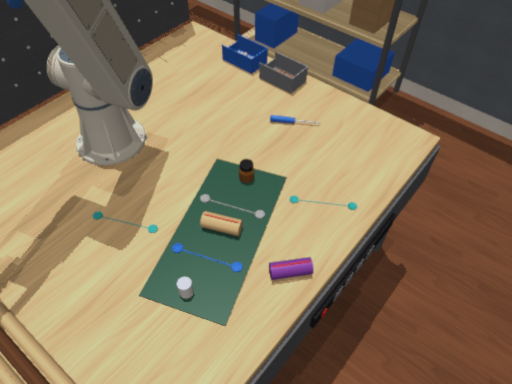

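The top view shows these candidates:
- **Dowel:** a wooden one at (325,195) on the mat and a purple one at (318,100) on the bench. The wooden one is meant.
- **Station:** blue discs at (351,150)/(377,217) on the mat, grey at (279,175)/(305,243), and teal decoys off the mat at (197,100)/(233,158) and (377,260)/(411,328). The blue pair on the mat fits.

I'll confirm with an enlarged crop and measure.

```bash
cat >> h.py <<'E'
def blob(d,lo,hi,box):
    x0,y0,x1,y1=box
    m=cv2.inRange(cv2.cvtColor(np.ascontiguousarray(d["pixels"][y0:y1,x0:x1]),cv2.COLOR_RGB2HSV),lo,hi)
    n,l,s,c=cv2.connectedComponentsWithStats(m)
    return [(s[i,4],c[i]+[x0,y0]) for i in np.argsort(-s[1:,4])+1 if s[i,4]>15],m
E
python3 - <<'E'
from h import *
d=np.load("pics/t0.npy",allow_pickle=True).item()
c=d["pixels"][110:260,220:440,::-1]; cv2.imwrite("pics/c0.png",cv2.resize(c,None,fx=3.6,fy=3.6,interpolation=cv2.INTER_CUBIC))
for p in [(351,150),(377,217),(279.5,175.5),(305,243)]: print(p,w(d,*p,9).round(1))
m=cv2.inRange(cv2.cvtColor(np.ascontiguousarray(d["pixels"]),cv2.COLOR_RGB2HSV),(100,150,60),(125,255,255)); m[:,:335]=0;m[:140]=0;m[235:]=0;m[:,390:]=0
m2=cv2.erode(m,np.ones((3,3)))
n,l,s,cc=cv2.connectedComponentsWithStats(m2)
for i in range(1,n): print(s[i,4],cc[i],w(d,*cc[i],9).round(1))
h=cv2.cvtColor(np.ascontiguousarray(d["pixels"]),cv2.COLOR_RGB2HSV)
m=np.zeros(h.shape[:2],np.uint8); m[165:225,300:350]=((h[165:225,300:350,0]<25)|(h[165:225,300:350,0]>170))&(h[165:225,300:350,2]>80)
m*=255
k=max(cv2.findContours(m,0,2)[0],key=cv2.contourArea); R=cv2.minAreaRect(k); print(R,cv2.contourArea(k))
bp=cv2.boxPoints(R); print(bp)
for p in bp: print(w(d,*p,29).round(1))
print('c',w(d,*R[0],33))
# red line (top z=54)
m=(((h[...,0]<8)|(h[...,0]>172))&(h[...,1]>150)&(h[...,2]>90)).astype(np.uint8); m[:165]=0;m[225:]=0;m[:,:300]=0;m[:,350:]=0
ys,xs=np.nonzero(m); P=np.array([w(d,x,y,54)[:2] for x,y in zip(xs,ys)]); print('red',len(P),P.mean(0)); print(cv2.fitLine(P.astype(np.float32),2,0,.01,.01).ravel())
E
```

```text
(351, 150) [ 701.7 -108.7    9. ]
(377, 217) [ 522.6 -171.5    9. ]
(279.5, 175.5) [633.1  82.7   9. ]
(305, 243) [455.5  18.    9. ]
76 [350.01315789 149.64473684] [ 702.6 -106.1    9. ]
85 [376.50588235 216.02352941] [ 525.2 -170.4    9. ]
((324.5718994140625, 195.05821228027344), (48.083900451660156, 18.70389175415039), 65.55604553222656) 835.0
[[306.10956 177.04108]
 [323.13696 169.30136]
 [343.03424 213.07535]
 [326.00684 220.81506]]
[625.4  15.   29. ]
[645.7 -29.6  29. ]
[531.6 -78.3  29. ]
[511.9 -34.1  29. ]
c [577.79593914 -31.17028619  33.        ]
red 86 [577.14705441 -31.50708513]
[ 9.1881543e-01  3.9468750e-01  5.7714703e+02 -3.1507086e+01]
```

View pics/c0.png

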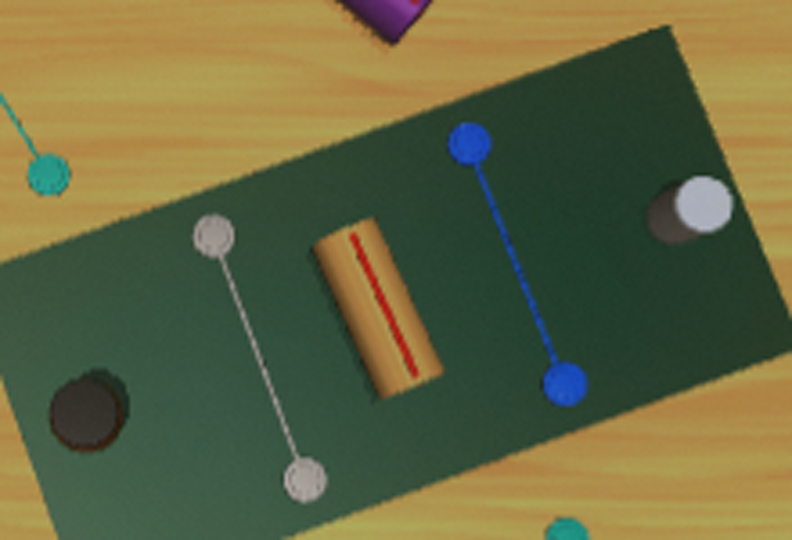

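The crop confirms it: the wooden dowel with its red line is between the grey pair (left) and the blue pair (right), all on the mat. The dowel centre is at about (577,-31), axis 23°. The blue midpoint is at about (614,-138), axis 20°, so the dowel has to roll about 113 mm.

My plan is to set the fingers half open along the dowel's length and stroke along tool -x. First I turn the tool.

>>> play_rows:
  rows:
    - {"dp": [0, 0, 0.15], "turn": [0, 0, -1], "fingers": 0.5}
    - {"dp": [0, 0, 0.15], "turn": [0, 0, -1], "fingers": 0.5}
    - {"dp": [0, 0, 0.15], "turn": [0, 0, -1], "fingers": 0.5}
    - {"dp": [0, 0, 0.15], "turn": [0, 0, -1], "fingers": 0.5}
    - {"dp": [0, 0, 0.15], "turn": [0, 0, -1], "fingers": 0.5}

```text
clock: 0.52
eef_pos: [189.3, -595.3, 200.6]
tcp_rot: [-3.141, -0.0, 0.837]
contact_force: [0.3, 0.4, 0.1]
opening: 0.502
grasp_force: 0.0
```

>>> play_rows:
  rows:
    - {"dp": [0, 0, 0.15], "turn": [0, 0, -1], "fingers": 0.5}
    - {"dp": [0, 0, 0.15], "turn": [0, 0, -1], "fingers": 0.5}
    - {"dp": [0, 0, 0.15], "turn": [0, 0, -1], "fingers": 0.5}
    - {"dp": [0, 0, 0.15], "turn": [0, 0, -1], "fingers": 0.5}
    - {"dp": [0, 0, 0.15], "turn": [0, 0, -1], "fingers": 0.5}

```text
clock: 0.93
eef_pos: [189.3, -595.3, 170.6]
tcp_rot: [-3.141, -0.001, 1.36]
contact_force: [-0.3, 0.3, -0.1]
opening: 0.501
grasp_force: 0.0
```

>>> play_rows:
  rows:
    - {"dp": [0, 0, 0.15], "turn": [0, 0, -1], "fingers": 0.5}
    - {"dp": [0, 0, 0.15], "turn": [0, 0, -1], "fingers": 0.5}
    - {"dp": [0, 0, 0.15], "turn": [0, 0, -1], "fingers": 0.5}
    - {"dp": [0, 0, 0.15], "turn": [0, 0, -1], "fingers": 0.5}
    - {"dp": [0, 0, 0.15], "turn": [0, 0, -1], "fingers": 0.5}

```text
clock: 1.35
eef_pos: [189.3, -595.3, 140.6]
tcp_rot: [3.142, -0.001, 1.884]
contact_force: [0.6, -0.2, 0.1]
opening: 0.502
grasp_force: 0.0
```

>>> play_rows:
  rows:
    - {"dp": [0, 0, 0.15], "turn": [0, 0, -0.9], "fingers": 0.5}
    - {"dp": [0, 0, 0], "turn": [0, 0, 0], "fingers": 0.5}

```text
clock: 1.52
eef_pos: [189.0, -594.6, 133.7]
tcp_rot: [3.141, -0.003, 1.977]
contact_force: [-0.3, 0.9, 0.4]
opening: 0.502
grasp_force: 0.0
```

>>> play_rows:
  rows:
    - {"dp": [0.55, 0.85, 0], "turn": [0, 0, 0], "fingers": 0.5}
    - {"dp": [0.55, 0.85, 0], "turn": [0, 0, 0], "fingers": 0.5}
    - {"dp": [0.55, 0.85, 0], "turn": [0, 0, 0], "fingers": 0.5}
    - {"dp": [0.55, 0.85, 0], "turn": [0, 0, 0], "fingers": 0.5}
    - {"dp": [0.55, 0.85, 0], "turn": [0, 0, 0], "fingers": 0.5}

```text
clock: 1.93
eef_pos: [303.3, -426.3, 135.5]
tcp_rot: [3.141, 0.0, 1.969]
contact_force: [1.3, 0.2, 0.5]
opening: 0.5
grasp_force: 0.0
```

>>> play_rows:
  rows:
    - {"dp": [0.55, 0.85, 0], "turn": [0, 0, 0], "fingers": 0.5}
    - {"dp": [0.55, 0.85, 0], "turn": [0, 0, 0], "fingers": 0.5}
    - {"dp": [0.55, 0.85, 0], "turn": [0, 0, 0], "fingers": 0.5}
    - {"dp": [0.55, 0.85, 0], "turn": [0, 0, 0], "fingers": 0.5}
    - {"dp": [0.55, 0.85, 0], "turn": [0, 0, 0], "fingers": 0.5}

```text
clock: 2.35
eef_pos: [416.9, -258.4, 135.7]
tcp_rot: [3.141, 0.0, 1.969]
contact_force: [1.2, -0.7, 0.4]
opening: 0.499
grasp_force: 0.0
```

>>> play_rows:
  rows:
    - {"dp": [0.55, 0.85, 0], "turn": [0, 0, 0], "fingers": 0.5}
    - {"dp": [0.55, 0.85, 0], "turn": [0, 0, 0], "fingers": 0.5}
    - {"dp": [0.55, 0.85, 0], "turn": [0, 0, 0], "fingers": 0.5}
    - {"dp": [0.55, 0.85, 0], "turn": [0, 0, 0], "fingers": 0.5}
    - {"dp": [0.55, 0.85, 0], "turn": [0, 0, 0], "fingers": 0.5}

```text
clock: 2.77
eef_pos: [530.5, -90.4, 135.7]
tcp_rot: [3.141, 0.0, 1.969]
contact_force: [1.5, -2.4, -1.4]
opening: 0.5
grasp_force: 0.0
```

>>> play_rows:
  rows:
    - {"dp": [0.55, 0.85, 0], "turn": [0, 0, 0], "fingers": 0.5}
    - {"dp": [0.55, 0.85, 0], "turn": [0, 0, 0], "fingers": 0.5}
    - {"dp": [0, 0, 0], "turn": [0, 0, 0], "fingers": 0.5}
    - {"dp": [0, 0, 0], "turn": [0, 0, 0], "fingers": 0.5}

```text
clock: 3.1
eef_pos: [575.9, -23.4, 135.3]
tcp_rot: [3.141, 0.0, 1.973]
contact_force: [0.1, -0.5, -0.2]
opening: 0.5
grasp_force: 0.0
```

>>> play_rows:
  rows:
    - {"dp": [0, 0, 0.8], "turn": [0, 0, 0], "fingers": 0.5}
    - {"dp": [0, 0, 0.7], "turn": [0, 0, 0], "fingers": 0.5}
    - {"dp": [0, 0, 0.3], "turn": [0, 0, 0], "fingers": 0.5}
    - {"dp": [0, 0, 0.1], "turn": [0, 0, 0], "fingers": 0.5}
    - {"dp": [0, 0, 0.0], "turn": [0, 0, 0], "fingers": 0.5}

```text
clock: 3.52
eef_pos: [574.0, -26.0, 58.7]
tcp_rot: [-3.14, -0.001, 1.971]
contact_force: [0.2, -0.0, -0.7]
opening: 0.5
grasp_force: 0.0
```

>>> play_rows:
  rows:
    - {"dp": [0, 0, 0.05], "turn": [0, 0, 0], "fingers": 0.5}
    - {"dp": [0, 0, 0.0], "turn": [0, 0, 0], "fingers": 0.5}

```text
clock: 3.68
eef_pos: [575.7, -25.6, 58.4]
tcp_rot: [3.14, 0.001, 1.972]
contact_force: [0.8, -0.5, -0.1]
opening: 0.499
grasp_force: 0.0
```

>>> play_rows:
  rows:
    - {"dp": [0, 0, 0.03], "turn": [0, 0, 0], "fingers": 0.5}
    - {"dp": [0, 0, 0.0], "turn": [0, 0, 0], "fingers": 0.5}

```text
clock: 3.85
eef_pos: [575.4, -25.3, 56.9]
tcp_rot: [3.14, 0.001, 1.973]
contact_force: [0.4, 0.3, -0.3]
opening: 0.499
grasp_force: 0.0
```

>>> play_rows:
  rows:
    - {"dp": [0, 0, 0.05], "turn": [0, 0, 0], "fingers": 0.5}
    - {"dp": [0, 0, 0.05], "turn": [0, 0, 0], "fingers": 0.5}
    - {"dp": [0, 0, 0.0], "turn": [0, 0, 0], "fingers": 0.5}

```text
clock: 4.1
eef_pos: [575.2, -25.2, 52.2]
tcp_rot: [3.141, 0.0, 1.973]
contact_force: [0.2, 0.7, 1.8]
opening: 0.498
grasp_force: 0.6
```

>>> play_rows:
  rows:
    - {"dp": [0, 0, 0.03], "turn": [0, 0, 0], "fingers": 0.5}
    - {"dp": [0, 0, 0.0], "turn": [0, 0, 0], "fingers": 0.5}

```text
clock: 4.27
eef_pos: [575.4, -25.5, 51.9]
tcp_rot: [3.141, 0.001, 1.973]
contact_force: [-2.8, -0.9, 11.8]
opening: 0.5
grasp_force: 6.1
```

>>> play_rows:
  rows:
    - {"dp": [-0.1, 0, 0], "turn": [0, 0, 0], "fingers": 0.5}
    - {"dp": [-0.2, 0, 0], "turn": [0, 0, 0], "fingers": 0.5}
    - {"dp": [-0.2, 0, 0], "turn": [0, 0, 0], "fingers": 0.5}
    - {"dp": [-0.1, 0, 0], "turn": [0, 0, 0], "fingers": 0.5}
    - {"dp": [0, 0, 0], "turn": [0, 0, 0], "fingers": 0.5}

```text
clock: 4.68
eef_pos: [585.1, -48.3, 52.0]
tcp_rot: [3.141, 0.001, 1.973]
contact_force: [-2.5, -0.5, 12.8]
opening: 0.501
grasp_force: 6.4
```

```bash
cat >> h.py <<'E'
def dowel(f):
    d=shot("top",f); h=cv2.cvtColor(d["pixels"],cv2.COLOR_RGB2HSV)
    return d,h
E
python3 - <<'E'
from h import *
d=shot("top","pics/t1.png"); e=shot("scene","pics/s1.png")
c=np.hstack([cv2.resize(x["pixels"][s],(390,300))for x,s in((d,np.s_[110:260,270:440]),(e,np.s_[160:310,130:325]))])
cv2.imwrite("pics/c1.png",c[:,:,::-1]); s=r.sense();print(s["eef_pos"],s["contact_force"])
E
```

```text
[584.94344833 -47.87185859  51.9740546 ] [-2.34654389 -1.52942524 11.79009906]
```

View pics/c1.png

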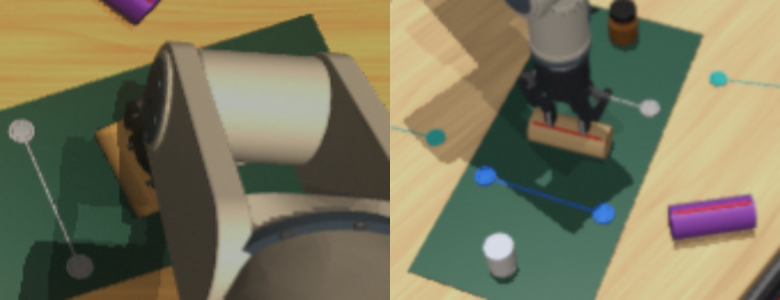

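The scene crop shows both fingertips on top of the dowel, with the red line tipping toward the blue pair. The stroke works with a steady 12 N. Next strokes.

>>> play_rows:
  rows:
    - {"dp": [0, 0, -0.25], "turn": [0, 0, 0], "fingers": 0.5}
    - {"dp": [0.35, 0, 0], "turn": [0, 0, 0], "fingers": 0.5}
    - {"dp": [0, 0, 0.15], "turn": [0, 0, 0], "fingers": 0.5}
    - {"dp": [0, 0, 0.1], "turn": [0, 0, 0], "fingers": 0.5}
    - {"dp": [0, 0, 0], "turn": [0, 0, 0], "fingers": 0.5}

```text
clock: 5.2
eef_pos: [578.9, -34.2, 51.7]
tcp_rot: [-3.141, 0.0, 1.974]
contact_force: [-5.1, -0.9, 18.3]
opening: 0.501
grasp_force: 9.0
```

>>> play_rows:
  rows:
    - {"dp": [-0.15, 0, 0], "turn": [0, 0, 0], "fingers": 0.5}
    - {"dp": [-0.3, 0, 0], "turn": [0, 0, 0], "fingers": 0.5}
    - {"dp": [-0.3, 0, 0], "turn": [0, 0, 0], "fingers": 0.5}
    - {"dp": [-0.1, 0, 0], "turn": [0, 0, 0], "fingers": 0.5}
    - {"dp": [0, 0, 0], "turn": [0, 0, 0], "fingers": 0.5}

```text
clock: 5.62
eef_pos: [592.9, -67.1, 51.7]
tcp_rot: [3.141, 0.001, 1.973]
contact_force: [-3.5, -3.1, 18.1]
opening: 0.499
grasp_force: 9.2
```

```bash
python3 - <<'E'
from h import *
e=shot("scene","pics/s2.png")
c=cv2.resize(e["pixels"][160:310,130:325],(780,600))
cv2.imwrite("pics/c2.png",c[:,:,::-1]); s=r.sense();print(s["eef_pos"],s["contact_force"])
E
```

```text
[592.7858253  -66.73404313  51.74398437] [-3.86617884 -2.61227717 18.55636287]
```

View pics/c2.png

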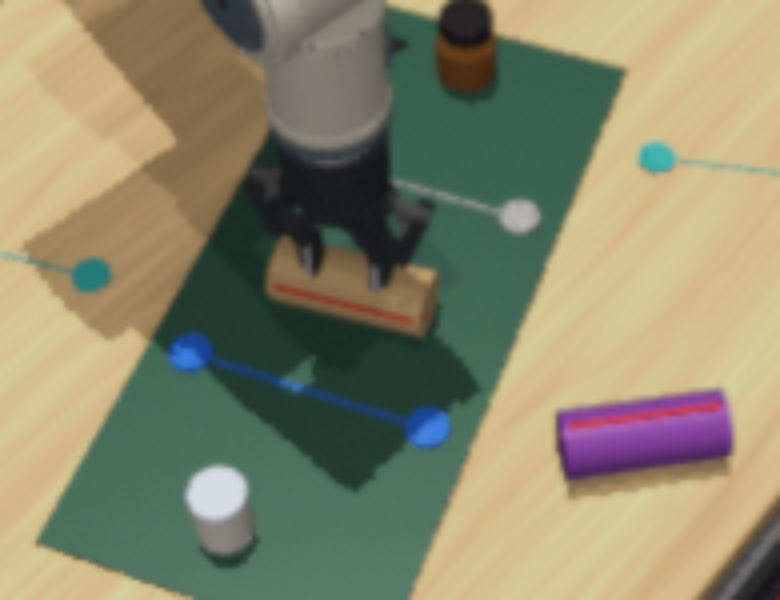

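The crop shows the red line at about 60° on the blue side and the dowel still parallel to the line. Repeating the strokes.

>>> play_rows:
  rows:
    - {"dp": [0, 0, -0.26], "turn": [0, 0, 0], "fingers": 0.5}
    - {"dp": [0.42, 0, 0], "turn": [0, 0, 0], "fingers": 0.5}
    - {"dp": [0, 0, 0.15], "turn": [0, 0, 0], "fingers": 0.5}
    - {"dp": [0, 0, 0.1], "turn": [0, 0, 0], "fingers": 0.5}
    - {"dp": [0, 0, 0], "turn": [0, 0, 0], "fingers": 0.5}

```text
clock: 6.08
eef_pos: [585.2, -49.8, 51.6]
tcp_rot: [-3.141, -0.0, 1.974]
contact_force: [-5.2, -0.6, 16.0]
opening: 0.5
grasp_force: 8.0
```

>>> play_rows:
  rows:
    - {"dp": [-0.15, 0, 0], "turn": [0, 0, 0], "fingers": 0.5}
    - {"dp": [-0.3, 0, 0], "turn": [0, 0, 0], "fingers": 0.5}
    - {"dp": [-0.3, 0, 0], "turn": [0, 0, 0], "fingers": 0.5}
    - {"dp": [-0.1, 0, 0], "turn": [0, 0, 0], "fingers": 0.5}
    - {"dp": [0, 0, 0], "turn": [0, 0, 0], "fingers": 0.5}

```text
clock: 6.5
eef_pos: [599.3, -82.7, 51.8]
tcp_rot: [-3.142, 0.001, 1.973]
contact_force: [-4.2, -3.3, 16.4]
opening: 0.501
grasp_force: 8.8
```

>>> play_rows:
  rows:
    - {"dp": [0, 0, -0.25], "turn": [0, 0, 0], "fingers": 0.5}
    - {"dp": [0.42, 0, 0], "turn": [0, 0, 0], "fingers": 0.5}
    - {"dp": [0, 0, 0.15], "turn": [0, 0, 0], "fingers": 0.5}
    - {"dp": [0, 0, 0.1], "turn": [0, 0, 0], "fingers": 0.5}
    - {"dp": [0, 0, 0], "turn": [0, 0, 0], "fingers": 0.5}

```text
clock: 6.92
eef_pos: [591.9, -65.5, 51.5]
tcp_rot: [-3.141, -0.0, 1.974]
contact_force: [-4.6, -0.9, 15.4]
opening: 0.502
grasp_force: 7.6
```

>>> play_rows:
  rows:
    - {"dp": [-0.15, 0, 0], "turn": [0, 0, 0], "fingers": 0.5}
    - {"dp": [-0.3, 0, 0], "turn": [0, 0, 0], "fingers": 0.5}
    - {"dp": [-0.3, 0, 0], "turn": [0, 0, 0], "fingers": 0.5}
    - {"dp": [-0.1, 0, 0], "turn": [0, 0, 0], "fingers": 0.5}
    - {"dp": [0, 0, 0], "turn": [0, 0, 0], "fingers": 0.5}

```text
clock: 7.33
eef_pos: [606.0, -98.5, 51.8]
tcp_rot: [-3.141, 0.001, 1.973]
contact_force: [-4.3, -2.1, 17.9]
opening: 0.497
grasp_force: 8.9
```

```bash
python3 - <<'E'
from h import *
e=shot("scene","pics/s3.png")
c=cv2.resize(e["pixels"][160:310,130:325],(780,600))
cv2.imwrite("pics/c3.png",c[:,:,::-1]); s=r.sense();print(s["eef_pos"],s["contact_force"])
E
```

```text
[605.83544211 -98.14966     51.85879595] [-4.81003959 -2.28563193 16.46111579]
```

View pics/c3.png

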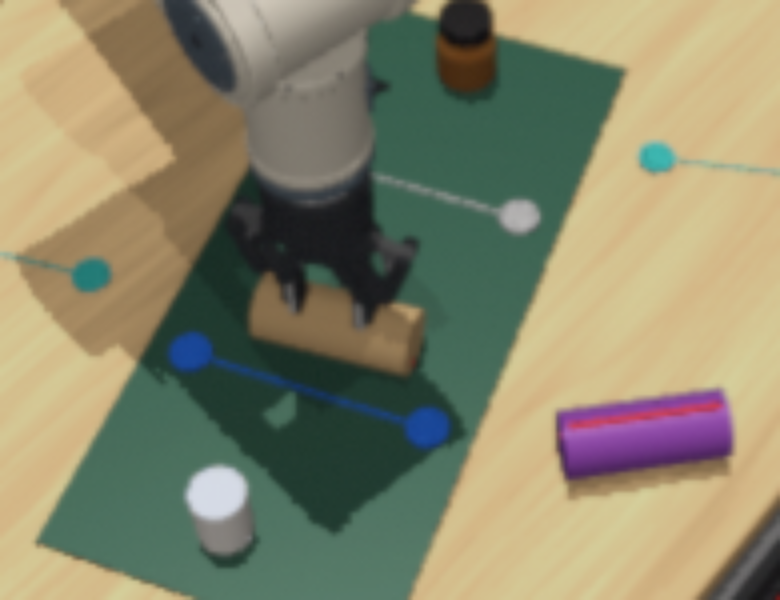

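The crop shows the dowel over half-way with the red line now underneath, and about 50 mm left. Two more strokes, then measure with the arm lifted clear.

>>> play_rows:
  rows:
    - {"dp": [0, 0, -0.25], "turn": [0, 0, 0], "fingers": 0.5}
    - {"dp": [0.42, 0, 0], "turn": [0, 0, 0], "fingers": 0.5}
    - {"dp": [0, 0, 0.15], "turn": [0, 0, 0], "fingers": 0.5}
    - {"dp": [0, 0, 0.1], "turn": [0, 0, 0], "fingers": 0.5}
    - {"dp": [0, 0, 0], "turn": [0, 0, 0], "fingers": 0.5}

```text
clock: 7.8
eef_pos: [598.6, -81.3, 51.4]
tcp_rot: [-3.141, -0.0, 1.974]
contact_force: [-5.0, -0.5, 14.3]
opening: 0.499
grasp_force: 7.2
```

>>> play_rows:
  rows:
    - {"dp": [-0.15, 0, 0], "turn": [0, 0, 0], "fingers": 0.5}
    - {"dp": [-0.3, 0, 0], "turn": [0, 0, 0], "fingers": 0.5}
    - {"dp": [-0.3, 0, 0], "turn": [0, 0, 0], "fingers": 0.5}
    - {"dp": [-0.1, 0, 0], "turn": [0, 0, 0], "fingers": 0.5}
    - {"dp": [0, 0, 0], "turn": [0, 0, 0], "fingers": 0.5}

```text
clock: 8.22
eef_pos: [612.7, -114.4, 51.9]
tcp_rot: [-3.142, 0.001, 1.973]
contact_force: [-4.9, -2.7, 17.2]
opening: 0.503
grasp_force: 8.9
```

>>> play_rows:
  rows:
    - {"dp": [0, 0, -0.25], "turn": [0, 0, 0], "fingers": 0.5}
    - {"dp": [0.42, 0, 0], "turn": [0, 0, 0], "fingers": 0.5}
    - {"dp": [0, 0, 0.15], "turn": [0, 0, 0], "fingers": 0.5}
    - {"dp": [0, 0, 0.1], "turn": [0, 0, 0], "fingers": 0.5}
    - {"dp": [0, 0, 0], "turn": [0, 0, 0], "fingers": 0.5}

```text
clock: 8.63
eef_pos: [605.3, -97.1, 51.3]
tcp_rot: [-3.141, -0.0, 1.974]
contact_force: [-4.7, -0.4, 13.5]
opening: 0.501
grasp_force: 6.7
```

>>> play_rows:
  rows:
    - {"dp": [-0.15, 0, 0], "turn": [0, 0, 0], "fingers": 0.5}
    - {"dp": [-0.3, 0, 0], "turn": [0, 0, 0], "fingers": 0.5}
    - {"dp": [-0.3, 0, 0], "turn": [0, 0, 0], "fingers": 0.5}
    - {"dp": [-0.1, 0, 0], "turn": [0, 0, 0], "fingers": 0.5}
    - {"dp": [0, 0, 0], "turn": [0, 0, 0], "fingers": 0.5}

```text
clock: 9.05
eef_pos: [619.5, -130.3, 51.9]
tcp_rot: [-3.141, 0.001, 1.973]
contact_force: [-4.6, -2.6, 17.2]
opening: 0.499
grasp_force: 8.8
```

>>> play_rows:
  rows:
    - {"dp": [0, 0, -0.5], "turn": [0, 0, 0], "fingers": 0.5}
    - {"dp": [0.9, 0, -0.3], "turn": [0, 0, 0], "fingers": 0.5}
    - {"dp": [1, 0, 0], "turn": [0, 0, 0], "fingers": 0.5}
    - {"dp": [1, 0, 0], "turn": [0, 0, 0], "fingers": 0.5}
    - {"dp": [0, 0, 0], "turn": [0, 0, 0], "fingers": 0.5}

```text
clock: 9.47
eef_pos: [569.5, -17.3, 81.9]
tcp_rot: [-3.138, -0.003, 1.976]
contact_force: [1.0, 0.6, -1.3]
opening: 0.503
grasp_force: 0.0
```

```bash
python3 - <<'E'
from h import *
e=shot("scene","pics/s4.png");d=shot("top","pics/t4.png")
c=np.hstack([cv2.resize(x["pixels"][s],None,fx=k,fy=k,interpolation=2)[:600]for x,s,k in((d,np.s_[130:230,330:430],4),(e,np.s_[200:300,140:240],4))])
cv2.imwrite("pics/c4.png",c[:,:,::-1]); print(r.sense()["eef_pos"])
E
```

```text
[572.59544474 -20.70533611  82.4550277 ]
```

View pics/c4.png

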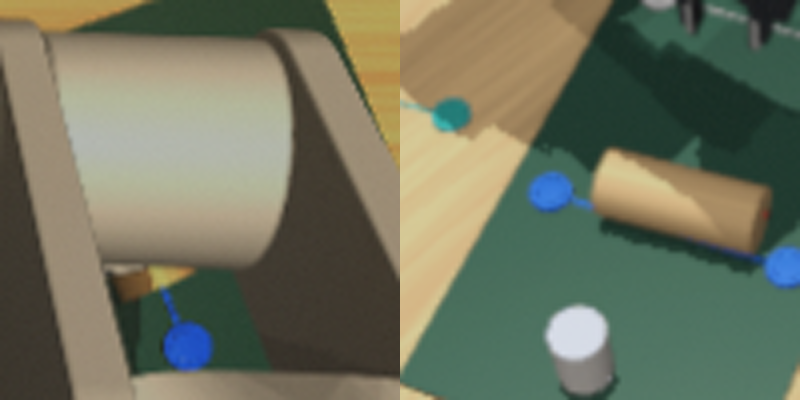

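The scene crop shows the dowel almost on the blue line, between the discs at full-frame pixels (178,248) and (236,267), and the arm clear of it. Next I fit the cylinder silhouette.

```bash
cat > fit.py <<'E'
from h import *
from scipy.optimize import minimize
def proj(d,P):
    K=np.array([[d["fx"],0,d["cx"]],[0,d["fy"],d["cy"]],[0,0,1.]]); T=np.linalg.inv(d["pose"])
    return cv2.projectPoints(np.array(P,float),cv2.Rodrigues(T[:3,:3])[0],T[:3,3],K,np.array(d["dist"],float))[0][:,0]
def fit(d,x0,box):
    h=cv2.cvtColor(np.ascontiguousarray(d["pixels"]),cv2.COLOR_RGB2HSV)
    m=((h[...,0]<28)|(h[...,0]>170))&(h[...,1]>70)&(h[...,2]>70)
    b=np.zeros_like(m); b[box[1]:box[3],box[0]:box[2]]=1; m=(m&b).astype(np.uint8)
    n,l,s,_=cv2.connectedComponentsWithStats(m); m=(l==1+np.argmax(s[1:,4])).astype(np.uint8)
    t=np.linspace(0,2*np.pi,40)
    def cost(x):
        a=np.array([np.cos(x[2]),np.sin(x[2]),0]); n=np.array([-a[1],a[0],0])
        P=[[x[0],x[1],29]+s*60*a+25*(np.cos(q)*n+np.sin(q)*np.array([0,0,1])) for s in(-1,1) for q in t]
        hu=cv2.convexHull(proj(d,P).astype(np.float32)); im=np.zeros((384*8,512*8),np.uint8)
        cv2.fillPoly(im,[np.round((hu+.5)*8).astype(int)],255)
        return np.abs(cv2.resize(im,(512,384),interpolation=cv2.INTER_AREA)/255.-m).sum()
    R=minimize(cost,x0,method="Nelder-Mead",options=dict(initial_simplex=np.array(x0)+np.array([[0,0,0],[8,0,0],[0,8,0],[0,0,.08]]),xatol=.05))
    return R.x,R.fun,m.sum()
def discs(d,ps):
    h=cv2.cvtColor(np.ascontiguousarray(d["pixels"]),cv2.COLOR_RGB2HSV); o=[]
    for u,v in ps:
        m=cv2.inRange(h,(100,120,60),(125,255,255)); z=np.zeros_like(m); cv2.circle(z,(u,v),9,255,-1)
        m=cv2.morphologyEx(m&z,cv2.MORPH_OPEN,np.ones((3,3))); M=cv2.moments(m,True); o.append(w(d,M["m10"]/M["m00"],M["m01"]/M["m00"],8.5)[:2])
    return np.array(o)
E
python3 - <<'E'
from fit import *
L=lambda f:np.load(f,allow_pickle=True).item()
for f,x0,box in(("pics/s0.npy",[577,-31,.4],(195,205,248,242)),("pics/s4.npy",[614,-138,.4],(184,233,236,266))):
    d=L(f); x,c,a=fit(d,x0,box); D=discs(d,[(178,248),(236,267)])
    if D[0,0]>D[1,0]:D=D[::-1]
    o=D.mean(0);e=(D[1]-D[0])/np.linalg.norm(D[1]-D[0]);n=np.array([-e[1],e[0]])
    print(f,x.round(3),c,a,'mid',o.round(1),'sep',np.linalg.norm(D[1]-D[0]).round(1),'ang',np.arctan2(e[1],e[0]).round(3),'across',(x[:2]-o)@e,'lane',(x[:2]-o)@n)
E
```

```text
pics/s0.npy [ 5.76378e+02 -3.18630e+01  4.02000e-01] 29.929411764705883 691 mid [ 615.1 -139.8] sep 188.1 ang 0.347 across 0.3178011329861359 lane 114.64022715530213
pics/s4.npy [ 6.16015e+02 -1.22555e+02  4.21000e-01] 33.498039215686276 751 mid [ 615.  -139.7] sep 188.1 ang 0.348 across 6.755317768750547 lane 15.749636636588056
```

The fit gives 15.7 mm left along the lane, 7 mm across and 0.07 rad off in angle. One last finger stroke of 31.6 mm.

>>> play_rows:
  rows:
    - {"dp": [-1, 0, 0], "turn": [0, 0, 0], "fingers": 0.5}
    - {"dp": [-1, 0, 0], "turn": [0, 0, 0], "fingers": 0.5}
    - {"dp": [-0.48, 0, 0], "turn": [0, 0, 0], "fingers": 0.5}
    - {"dp": [0, 0, 0.5], "turn": [0, 0, 0], "fingers": 0.5}
    - {"dp": [0, 0, 0.05], "turn": [0, 0, 0], "fingers": 0.5}

```text
clock: 9.98
eef_pos: [611.6, -115.7, 58.4]
tcp_rot: [-3.139, -0.001, 1.97]
contact_force: [-1.5, 1.6, -0.1]
opening: 0.5
grasp_force: 0.0
```

>>> play_rows:
  rows:
    - {"dp": [0, 0, 0.15], "turn": [0, 0, 0], "fingers": 0.5}
    - {"dp": [0, 0, 0.1], "turn": [0, 0, 0], "fingers": 0.5}
    - {"dp": [0, 0, 0], "turn": [0, 0, 0], "fingers": 0.5}

```text
clock: 10.23
eef_pos: [611.9, -113.6, 51.8]
tcp_rot: [-3.14, -0.0, 1.974]
contact_force: [-5.0, -1.9, 6.6]
opening: 0.502
grasp_force: 3.0
```

>>> play_rows:
  rows:
    - {"dp": [-0.15, 0, 0], "turn": [0, 0, 0], "fingers": 0.5}
    - {"dp": [-0.3, 0, 0], "turn": [0, 0, 0], "fingers": 0.5}
    - {"dp": [-0.24, 0, 0], "turn": [0, 0, 0], "fingers": 0.5}
    - {"dp": [-0.1, 0, 0], "turn": [0, 0, 0], "fingers": 0.5}
    - {"dp": [0, 0, 0], "turn": [0, 0, 0], "fingers": 0.5}

```text
clock: 10.65
eef_pos: [624.9, -143.3, 52.0]
tcp_rot: [-3.141, 0.001, 1.974]
contact_force: [-3.0, -1.7, 7.8]
opening: 0.504
grasp_force: 3.9
```

>>> play_rows:
  rows:
    - {"dp": [0, 0, -0.5], "turn": [0, 0, 0], "fingers": 0.5}
    - {"dp": [0.9, 0, -0.5], "turn": [0, 0, 0], "fingers": 0.5}
    - {"dp": [1, 0, -0.5], "turn": [0, 0, 0], "fingers": 0.5}
    - {"dp": [1, 0, 0], "turn": [0, 0, 0], "fingers": 0.5}
    - {"dp": [0, 0, 0], "turn": [0, 0, 0], "fingers": 0.5}

```text
clock: 11.07
eef_pos: [577.9, -33.2, 111.0]
tcp_rot: [-3.141, -0.002, 1.976]
contact_force: [0.5, 0.3, -0.2]
opening: 0.501
grasp_force: 0.0
```

```bash
python3 - <<'E'
from fit import *
for f in("pics/s5.png","pics/s6.png"):
    d=shot("scene",f); x,c,a=fit(d,[616,-139,.42],(182,233,238,275))
    o=np.array([615,-139.7]);e=np.array([np.cos(.348),np.sin(.348)]);n=np.array([-e[1],e[0]])
    print(x.round(3),c,a,'across',(x[:2]-o)@e,'lane',(x[:2]-o)@n)
cv2.imwrite("pics/c5.png",cv2.resize(d["pixels"][200:300,130:260],None,fx=6,fy=6)[:,:,::-1]); print(r.sense()["eef_pos"])
E
```

```text
[ 6.21910e+02 -1.36995e+02  4.04000e-01] 34.89411764705882 772 across 7.418244153985614 lane 0.1864979574894344
[ 6.21994e+02 -1.36949e+02  4.03000e-01] 35.431372549019606 775 across 7.512732081914336 lane 0.20131617238919522
[580.08695365 -36.66816233 110.50578759]
```

View pics/c5.png

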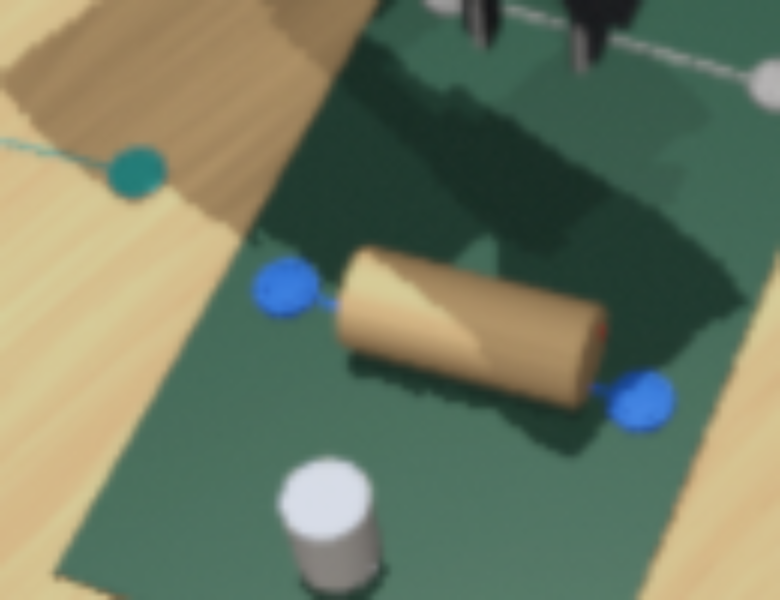

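The dowel lies over the blue line between the discs at about (285,287) and (640,400) in the crop. It is at rest, 0.2 mm off along the lane, 7.5 mm across and 0.055 rad off in angle, with the arm clear.

```bash
python3 -c "
from rig import r
print(r.sign_off())"
```

```text
the job is handed in; nothing more can be done
None
```

The dowel was rolled by its top onto the blue line and handed in at rest, measured 0.2 mm off along the lane, 7.5 mm across and 0.055 rad off square (all within limits); the sign-off gave no verdict.

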